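# Tare the kitchen scale for the clamp-lid jar

## Robot

A 7-joint arm with a two-finger parallel gripper is mounted at the origin on the work surface. World frame = base frame: x ahead of the robot, y to its left, z up, the work surface at z = 0. Lengths are in mm, angles in rad, forces in N, time in s.
With the tool pointing down it reaches from about 400 to 875 mm from the base axis. Payload 4.4 kg.
Tool frame: the origin (TCP) lies at the very end of the fingers, on their centre line; the grasp point (between the pads) lies 19 mm behind it; z points along the fingers, y is the direction in which the jaws open and shut (so a half turn about z gives the same grasp; the last joint's range is limited). The gripper opens to 85 mm and grips with 20 to 120 N. Pads are 22 mm wide; open, the fingers measure 114 mm over their backs; the gripper's body (76 mm by 85 mm) begins 54 mm behind the grasp point. The pads swing forward as they close: fully open they stand 13 mm farther back than shut.
Start: joints at [1.227, 0.628, 0.038, 1.517, -0.027, 0.996, -0.02], TCP at [178.284, -625.086, 231.313] pointing down, gripper open.
Joint ranges: [-3.06, 3.06], [-0.37, 2.12], [-1.25, 1.32], [0.18, 2.47], [-1.1, 4.24], [0.23, 1.98], [-2.94, 2.94]. Speed limits (rad/s): [2.57, 2.57, 3.14, 3.14, 3.14, 3.14, 3.14].

## Interface

Orientations are given as [roll, pitch, yaw] about the fixed x, y, z axes, in that order (R = Rz(yaw) Ry(pitch) Rx(roll)).
In Python, from cell import read_state, get_image, calibration, finish_job gives the robot as it stands. The module is installed in compiled form; this text tells all that it offers.
- The arm moves only by the tool apply_moves, never from a script. Its argument "increments" is a list of rows, each an object of numbers: "tx", "ty", "tz": the shift along the world's x, y, z in m; "rx", "ry", "rz": the turn, a rotation vector about the world's x, y, z in units of 5 degrees (1.0 is 5 degrees); "claw": the finger opening in m, from 0 to 0.0854. In form: [{"tx": .., "ty": .., "tz": .., "rx": .., "ry": .., "rz": .., "claw": ..}, ...]. A call has 1 to 12 rows; each row is the pose to reach, as a shift and turn from the pose commanded when the call began; what a row does not reach only later rows make up. A row lasts 1/10 s, in which the tool goes at most 50 mm and 8.59 degrees, less where a joint would pass 70% of its speed; a pose out of reach is approached as far as the arm can. A call with a gripper value outside its range is refused whole. The fingers move at their own pace and stop on an object; the grip force is fixed at half the most. Time passes only in rows, so rows that repeat a pose let the fingers close. It gives the time, the measured TCP pose, the force and the opening at its end, in the units of the state.
- read_state(): the state, without advancing time (a new reading comes with each control period).
- get_image(name): name is "scene" or "top" or "wrist"; returns the picture (480x640x3 uint8, red, green, blue); there is no depth.
- calibration(name): a dict with "camera_matrix" (3x3 intrinsics, pixels), "origin" and "attitude" of the camera in the world. Camera axes: x right, y up, looking along -z (the intrinsics and any distortion apply to the point x, -y, -z); pixel columns grow to the right and rows downward; lengths in mm; the calibration is good to about 2 mm. A picture is of the moment at which its call begins: read the wrist's pose just before it. calibration takes no time and is no camera call; for the wrist camera it gives the pose at the moment of the call.
- finish_job(): hands the job in, once; it reports no verdict.
The state is a dict: "clock": time; "qpos": joint angles; "qd": joint speeds; "tau": joint torques, N m; "eef_pos": TCP position; "tool_rot": TCP orientation; "force": force on the tool from outside, world axes, zero at the start; "torque": the same for the moment, N m; "width": finger opening in mm.
Only numpy, scipy, OpenCV 4.12 (cv2) and the standard library are available. Lean on these libraries where they do the work, as an engineer would, in place of code of your own. Each camera call takes 0.05 s, during which the arm holds its last target. There are 200 camera calls.

## Task

Tare the kitchen scale for the empty clamp-lid jar: set the jar down gently, upright and flat inside the rim of the scale's round pan, let go of it, and then turn the scale's bezel ring until its zero mark lines up with the tip of the pointer, so that the scale reads zero with the jar standing on it. Leave the egg timer, the brush and the pepper mill where they are.

Things in the scene. Friction and masses are not known exactly. Their poses are not given: they have to be found in the camera images.
- scale: Kitchen scale, white housing 251 x 122 mm, fixed on the worktop. Origin on the worktop under the line where its flat top (52 mm high) meets the front panel, which slopes down towards -x by 15 degrees. x: from the dial end (user's side) to the pan end; z up. Housing x = -115 to +136 mm. Dial centre at x = -65, pan axis at x = +75 mm, both y = 0.
- pan_floor (a point): Centre of the upper face of the round steel pan's flat floor, 74 mm above the worktop when empty; axes as the scale's. Floor 106 mm across; flaring rim 120 mm across, its edge 6 mm above the floor. The pan is sprung: it sinks 12 mm per kg (stop at 14 mm) and turns the pointer one turn per kg.
- bezel_top (a point): Bezel: knurled steel ring drum, 62 mm diameter, 17 mm proud of the sloping panel, the white dial face sunk inside turns with it. Point: on its axis at its upper face. z: turning axis, outwards, 15 degrees off vertical towards the scale's -x; x: towards the zero mark. Turns either way with 0.06 N m friction and stays put. Free for fingers at the scale's +y and -y sides; the pan is close at +x.
- zero_mark (a point): Zero mark of the dial: the only broad black bar (3.4 x 9 mm) among 39 thin ticks, with a small black pip beside it on the bezel's rim. Point: 24 mm from the axis, 11.5 mm above the panel along it, level with the pointer. Turns with the bezel.
- pointer_tip (a point): Tip of the black pointer needle (its tail ends in a small disc), 24 mm from the dial's axis, just above the dial face. Driven by the pan only. The scale reads zero when the tip stands over the zero mark. One tick division is 25 g = 9 degrees = 3.8 mm at the tip.
- bezel (a joint): Angle of the bezel, rad, growing clockwise as seen looking down on the dial. At 0 the zero mark points straight up the slope, towards the pan. Starts between 0 and 1.
- pointer (a joint): Angle of the pointer, rad, same zero direction, also growing clockwise. 0 with the pan empty; about 1.5 to 2.5 with the jar on it, by the jar's weight. The scale reads zero when bezel equals pointer.
- jar: Empty glass jar, glass lid clamped shut by a wire bail, one rigid piece, 100 mm high; straight round wall 62 mm in diameter up to 66 mm, then a 53 mm neck and 57 mm lid. 0.24 to 0.39 kg. Origin: centre of the underside, z up. The clamp lever hangs on the -x side (to 38 mm from the axis, 48 to 83 mm up); the +y and -y sides are clear for fingers.
- timer: Bystander: steel egg timer, egg-shaped, 60 mm in diameter, 73 mm high. Origin: centre of its underside.
- brush: Bystander: silicone basting brush with a hard black handle, about 220 mm long, lying flat along its own x. Origin: on the worktop near its middle.
- mill: Bystander: dark wooden pepper mill, 56 mm in diameter, 153 mm high. Origin: centre of its underside.
Not all that is in view belongs to the job. What is shaped like the jar but pink, red or yellow is not meant.

How it is judged (in metres and radians):
On the way, in this order (a step that is already met when the one before it is completed fails the run):
1. the jar stands upright and flat on the pan's floor, let go (horizontal distance between jar and pan_floor below 0.023 m and z of jar in the frame of pan_floor between -0.004 and 0.004 m and angle between jar's own z axis and vertical below 0.08 rad and contact force between the fingers and jar below 0.3 N), for 0.3 s.
2. the zero mark lies at the pointer's tip (distance between zero_mark and pointer_tip below 0.0035 m), for 0.2 s.
At the end, for the whole second after the job is handed in: The jar stands at rest, upright (within 0.08 rad) and flat on the pan's floor inside its rim (its axis within 23 mm of the pan's centre, its base within 4 mm of the floor), and the zero mark is within 3.5 mm of the pointer's tip (about 8 degrees, just under one tick division) (horizontal distance between jar and pan_floor below 0.023 m and z of jar in the frame of pan_floor between -0.004 and 0.004 m and angle between jar's own z axis and vertical below 0.08 rad and linear speed of jar below 0.02 m/s and distance between zero_mark and pointer_tip below 0.0035 m); the robot touches nothing.
It fails at once if the jar is slammed or pressed hard on the scale (over 40 N) (contact force between jar and scale above 40 N).
It fails at once if the jar is tipped over (more than 0.7 rad) (angle between jar's own z axis and vertical above 0.7 rad).
It fails at once if the egg timer is displaced (30 mm) (distance of timer from where it was at the start of the episode above 0.03 m).
It fails at once if the brush is displaced (30 mm) (distance of brush from where it was at the start of the episode above 0.03 m).
It fails at once if the pepper mill is displaced (30 mm) (distance of mill from where it was at the start of the episode above 0.03 m).
It also fails if it takes over 64 s, if anything falls off the work surface, if the arm or the gripper's body presses on something with over 40 N, if the wrist force passes 120 N, or if a joint passes its speed limit or range.

## Working session

There is one attempt and no reset: what is moved stays moved. The work goes in short steps, Python scripts to look and compute and a tool call to move; the robot and the scene stay as the last step left them, time stands still between calls to the robot, and variables do not carry over. Pictures are saved under pics/ and viewed, about 8 in all and at most 12, crops included, and the job is handed in when it is done.

Besides the shell and the picture viewer there is one more tool, called as a command line: name --argument value ..., lists and objects as JSON in quotes. apply_moves: Moves the arm, as the interface text tells. Its arguments: {"type":"object","properties":{"increments":{"type":"array"}},"required":["increments"]}

```bash
mkdir -p pics; python3 - <<'E'
from cell import *
import cv2
s=read_state();print({k:s[k] for k in('clock','eef_pos','tool_rot','width','force')})
for n in('scene','top','wrist'):
    c=calibration(n);print(n,c)
    im=get_image(n);cv2.imwrite(f'pics/{n}0.png',im[:,:,::-1])
E
```

```text
{'clock': 0.0, 'eef_pos': array([ 178.16119492, -624.45763318,  230.37890189]), 'tool_rot': array([-3.13968738e+00, -2.01280220e-05,  2.77850875e-01]), 'width': 85.45056686136728, 'force': array([-0.48985979,  0.21548477,  0.58549173])}
scene {'camera_matrix': array([[526.71810134,   0.        , 330.74546632],
       [  0.        , 526.71810134, 237.84480169],
       [  0.        ,   0.        ,   1.        ]]), 'origin': array([1174.86199084, -694.70053356,  779.16227249]), 'attitude': array([ 0.9174799 , -0.01099386,  0.76728281])}
top {'camera_matrix': array([[517.60677495,   0.        , 310.36152252],
       [  0.        , 517.60677495, 233.34569696],
       [  0.        ,   0.        ,   1.        ]]), 'origin': array([ 439.72133037,  -12.81616917, 1240.99592215]), 'attitude': array([ 0.06382816, -0.01587001, -1.58675288])}
wrist {'camera_matrix': array([[336.44075735,   0.        , 317.58896949],
       [  0.        , 336.44075735, 241.96754564],
       [  0.        ,   0.        ,   1.        ]]), 'origin': array([ 241.19044822, -606.90619977,  373.24307894]), 'attitude': array([-0.26134523,  0.00231577, -1.29346397])}
```

View pics/top0.png

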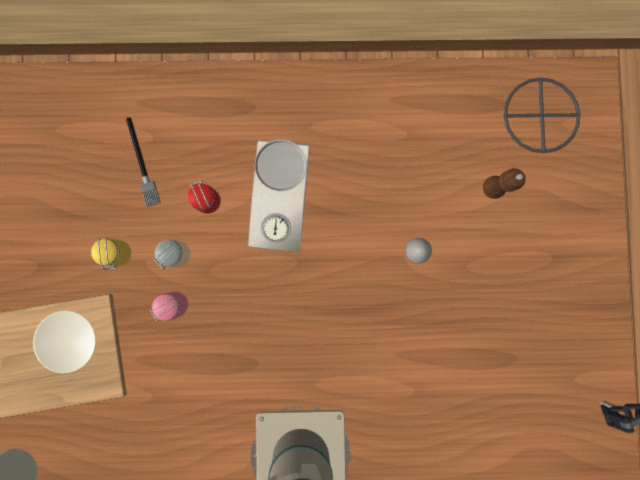

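View pics/scene0.png

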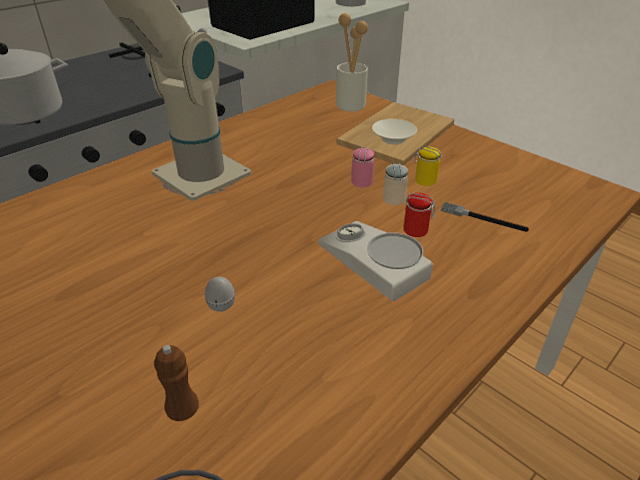

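The top view shows the clear jar at about (168,254) with decoys around it: pink (165,307), yellow (105,252) and red (203,197). The pan is at (281,165) and the dial at (276,228). The scene view agrees.

```bash
cat > h.py <<'E'
import numpy as np,cv2
from scipy.spatial.transform import Rotation as R
from cell import *
def ray(c,uv):
    K=np.array(c['camera_matrix']);p=np.linalg.solve(K,[uv[0],uv[1],1.])
    return np.array(c['origin']),R.from_euler('xyz',c['attitude']).as_matrix()@[p[0],-p[1],-1]
def onz(c,uv,z):
    o,d=ray(c,uv);return o+d*(z-o[2])/d[2]
def tri(c1,u1,c2,u2):
    o1,d1=ray(c1,u1);o2,d2=ray(c2,u2);d1/=np.linalg.norm(d1);d2/=np.linalg.norm(d2)
    s=np.linalg.lstsq(np.c_[d1,-d2],o2-o1,rcond=None)[0]
    a,b=o1+s[0]*d1,o2+s[1]*d2;return (a+b)/2,np.linalg.norm(a-b)
def proj(c,P):
    p=R.from_euler('xyz',c['attitude']).as_matrix().T@(np.asarray(P)-c['origin'])
    q=np.array(c['camera_matrix'])@[p[0],-p[1],-p[2]];return q[:2]/q[2]
E
python3 - <<'E'
from h import *
np.set_printoptions(precision=1,suppress=True)
t=calibration('top')
for n,uv,z in [('jar',(168,253),95),('pink',(165,307),95),('yel',(105,252),95),('red',(201,196),95),('pan',(281,165),78),('dial',(276,228),52),('hl',(257,142),52),('hr',(308,147),52),('bl',(249,246),22),('br',(299,250),22),('timer',(419,250),40),('mill',(513,180),150),('brush',(143,160),5),('brushend',(152,205),5)]:
    print(n,onz(t,uv,z))
im=cv2.imread('pics/top0.png')
cv2.imwrite('pics/crop1.png',cv2.resize(im[130:340,80:330],(800,672)[:2],interpolation=cv2.INTER_CUBIC)[:600])
E
```

```text
jar [474.  282.3  95. ]
pink [355.9 288.6  95. ]
yel [478.3 420.3  95. ]
red [599.4 209.5  95. ]
pan [670.1  31.7  78. ]
dial [528.9  46.   52. ]
hl [730.   87.7  52. ]
hr [716.8 -30.6  52. ]
bl [489.7 111.4  22. ]
br [478.4  -6.   22. ]
timer [ 473.5 -285.4   40. ]
mill [ 617.1 -466.7  150. ]
brush [701.  365.6   5. ]
brushend [591.9 343.7   5. ]
```

View pics/crop1.png

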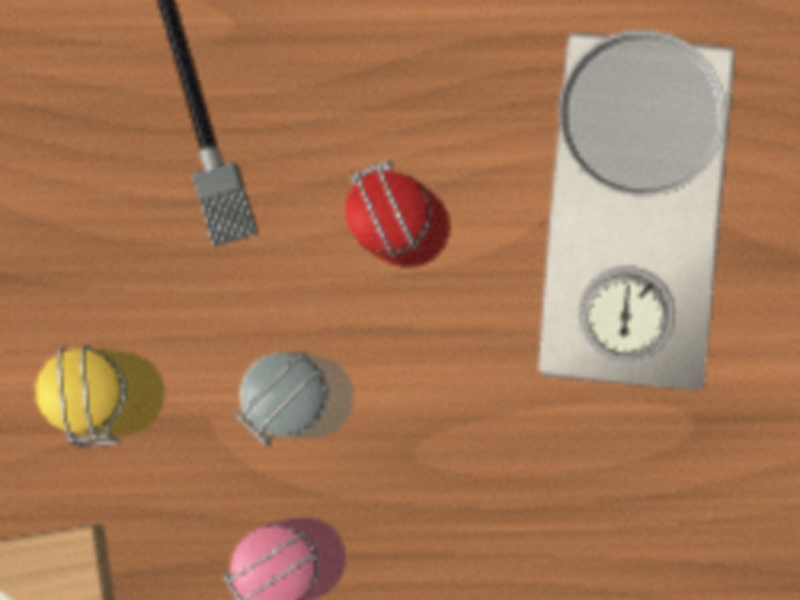

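apply_moves --increments '[{"tx": 0.32,"ty": 0.43,"tz": 0.03,"rz": 12},{"tx": 0.32,"ty": 0.43,"tz": 0.03,"rz": 12},{"tx": 0.32,"ty": 0.43,"tz": 0.03,"rz": 12},{"tx": 0.32,"ty": 0.43,"tz": 0.03,"rz": 12},{"tx": 0.32,"ty": 0.43,"tz": 0.03,"rz": 12},{"tx": 0.32,"ty": 0.43,"tz": 0.03,"rz": 12},{"tx": 0.32,"ty": 0.43,"tz": 0.03,"rz": 12},{"tx": 0.32,"ty": 0.43,"tz": 0.03,"rz": 12},{"tx": 0.32,"ty": 0.43,"tz": 0.03,"rz": 12},{"tx": 0.32,"ty": 0.43,"tz": 0.03,"rz": 12},{"tx": 0.32,"ty": 0.43,"tz": 0.03,"rz": 12},{"tx": 0.32,"ty": 0.43,"tz": 0.03,"rz": 12}]'

```text
$.increments[0]: bad value
```

apply_moves --increments '[{"tx": 0.03,"ty": 0.04,"tz": 0.0,"rx": 0.0,"ry": 0.0,"rz": 1.0,"claw": 0.085}]'

```text
clock: 0.25
eef_pos: [202.0, -589.7, 230.6]
tool_rot: [3.139, 0.006, 0.357]
force: [0.3, 0.1, 0.4]
width: 85.2
```

apply_moves --increments '[{"tx": 0.29,"ty": 0.39,"tz": 0.03,"rx": 0.0,"ry": 0.0,"rz": 12.0,"claw": 0.085},{"tx": 0.29,"ty": 0.39,"tz": 0.03,"rx": 0.0,"ry": 0.0,"rz": 12.0,"claw": 0.085},{"tx": 0.29,"ty": 0.39,"tz": 0.03,"rx": 0.0,"ry": 0.0,"rz": 12.0,"claw": 0.085},{"tx": 0.29,"ty": 0.39,"tz": 0.03,"rx": 0.0,"ry": 0.0,"rz": 12.0,"claw": 0.085},{"tx": 0.29,"ty": 0.39,"tz": 0.03,"rx": 0.0,"ry": 0.0,"rz": 12.0,"claw": 0.085},{"tx": 0.29,"ty": 0.39,"tz": 0.03,"rx": 0.0,"ry": 0.0,"rz": 12.0,"claw": 0.085},{"tx": 0.29,"ty": 0.39,"tz": 0.03,"rx": 0.0,"ry": 0.0,"rz": 12.0,"claw": 0.085},{"tx": 0.29,"ty": 0.39,"tz": 0.03,"rx": 0.0,"ry": 0.0,"rz": 12.0,"claw": 0.085},{"tx": 0.29,"ty": 0.39,"tz": 0.03,"rx": 0.0,"ry": 0.0,"rz": 12.0,"claw": 0.085},{"tx": 0.29,"ty": 0.39,"tz": 0.03,"rx": 0.0,"ry": 0.0,"rz": 12.0,"claw": 0.085}]'

```text
clock: 1.25
eef_pos: [500.0, -191.7, 261.6]
tool_rot: [3.141, -0.001, 1.415]
force: [0.4, -1.1, -0.1]
width: 85.1
```

apply_moves --increments '[{"tx": -0.026,"ty": 0.474,"tz": 0.0,"rx": 0.0,"ry": 0.0,"rz": 10.8,"claw": 0.085},{"tx": -0.026,"ty": 0.474,"tz": 0.0,"rx": 0.0,"ry": 0.0,"rz": 10.8,"claw": 0.085},{"tx": -0.026,"ty": 0.474,"tz": 0.0,"rx": 0.0,"ry": 0.0,"rz": 10.8,"claw": 0.085},{"tx": -0.026,"ty": 0.474,"tz": 0.0,"rx": 0.0,"ry": 0.0,"rz": 10.8,"claw": 0.085},{"tx": -0.026,"ty": 0.474,"tz": 0.0,"rx": 0.0,"ry": 0.0,"rz": 10.8,"claw": 0.085},{"tx": -0.026,"ty": 0.474,"tz": 0.0,"rx": 0.0,"ry": 0.0,"rz": 10.8,"claw": 0.085},{"tx": -0.026,"ty": 0.474,"tz": 0.0,"rx": 0.0,"ry": 0.0,"rz": 10.8,"claw": 0.085},{"tx": -0.026,"ty": 0.474,"tz": 0.0,"rx": 0.0,"ry": 0.0,"rz": 10.8,"claw": 0.085},{"tx": -0.026,"ty": 0.474,"tz": 0.0,"rx": 0.0,"ry": 0.0,"rz": 10.8,"claw": 0.085},{"tx": -0.026,"ty": 0.474,"tz": 0.0,"rx": 0.0,"ry": 0.0,"rz": 10.8,"claw": 0.085},{"tx": -0.026,"ty": 0.474,"tz": 0.0,"rx": 0.0,"ry": 0.0,"rz": 10.8,"claw": 0.085}]'

```text
clock: 2.35
eef_pos: [470.6, 284.0, 261.3]
tool_rot: [3.14, -0.003, 2.362]
force: [0.0, -0.3, -0.7]
width: 84.8
```

```bash
python3 - <<'E'
from h import *
s=read_state();print(s['eef_pos'],s['tool_rot'],s['qpos'])
c=calibration('wrist');im=get_image('wrist');cv2.imwrite('pics/w1.png',im[:,:,::-1])
print(c['origin'],c['attitude'])
for P in [(474,282,100),(474,282,66),(474,282,0)]:print(P,proj(c,P))
E
```

```text
[470.63550088 284.0099496  261.34145663] [ 3.13959583e+00 -2.91218452e-03  2.36169577e+00] [-0.18243559  0.50717485 -0.61755459  1.7522837   0.33958573  0.98932065
 -0.13824658]
[424.21058483 329.49026933 404.31785112] [-0.25928366 -0.00319771  0.79047488]
(474, 282, 100) [317.91634561 229.5266726 ]
(474, 282, 66) [317.77899707 222.20341529]
(474, 282, 0) [317.57547365 211.35179342]
```

View pics/w1.png

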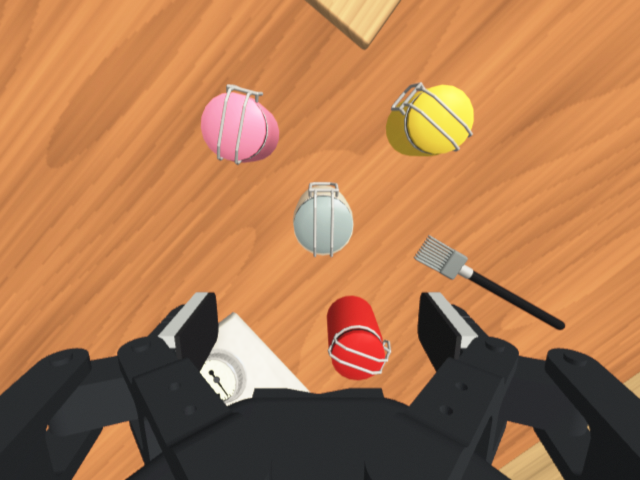

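The wrist view shows the jar's lid centred at about (323,224), with its lever at the top (324,188), so the jaws lie across the clear sides.

```bash
python3 - <<'E'
from h import *
c=calibration('wrist');p=onz(c,(323.5,224),95);s=read_state()
print(p,p-s['eef_pos'])
# lid diameter check
print(np.linalg.norm(onz(c,(294,224),92)-onz(c,(353,224),92)))
E
```

```text
[475.38751873 284.89101757  95.        ] [   3.9832306     4.14791124 -166.02811012]
55.81106040092997
```

apply_moves --increments '[{"tx": 0.004,"ty": 0.005,"tz": -0.05,"rx": 0.0,"ry": 0.0,"rz": 0.0,"claw": 0.085},{"tx": 0.004,"ty": 0.005,"tz": -0.1,"rx": 0.0,"ry": 0.0,"rz": 0.0,"claw": 0.085},{"tx": 0.004,"ty": 0.005,"tz": -0.13,"rx": 0.0,"ry": 0.0,"rz": 0.0,"claw": 0.085},{"tx": 0.004,"ty": 0.005,"tz": -0.15,"rx": 0.0,"ry": 0.0,"rz": 0.0,"claw": 0.085},{"tx": 0.004,"ty": 0.005,"tz": -0.17,"rx": 0.0,"ry": 0.0,"rz": 0.0,"claw": 0.085},{"tx": 0.004,"ty": 0.005,"tz": -0.19,"rx": 0.0,"ry": 0.0,"rz": 0.0,"claw": 0.085},{"tx": 0.004,"ty": 0.005,"tz": -0.21,"rx": 0.0,"ry": 0.0,"rz": 0.0,"claw": 0.085},{"tx": 0.004,"ty": 0.005,"tz": -0.225,"rx": 0.0,"ry": 0.0,"rz": 0.0,"claw": 0.085},{"tx": 0.004,"ty": 0.005,"tz": -0.225,"rx": 0.0,"ry": 0.0,"rz": 0.0,"claw": 0.085},{"tx": 0.004,"ty": 0.005,"tz": -0.225,"rx": 0.0,"ry": 0.0,"rz": 0.0,"claw": 0.085}]'

```text
clock: 3.4
eef_pos: [476.7, 282.5, 36.4]
tool_rot: [-3.141, 0.001, 2.353]
force: [-0.4, 1.1, 0.6]
width: 85.1
```

apply_moves --increments '[{"tx": 0.0,"ty": 0.0,"tz": 0.0,"rx": 0.0,"ry": 0.0,"rz": 0.0,"claw": 0.075},{"tx": 0.0,"ty": 0.0,"tz": 0.0,"rx": 0.0,"ry": 0.0,"rz": 0.0,"claw": 0.068},{"tx": 0.0,"ty": 0.0,"tz": 0.0,"rx": 0.0,"ry": 0.0,"rz": 0.0,"claw": 0.06},{"tx": 0.0,"ty": 0.0,"tz": 0.0,"rx": 0.0,"ry": 0.0,"rz": 0.0,"claw": 0.05},{"tx": 0.0,"ty": 0.0,"tz": 0.0,"rx": 0.0,"ry": 0.0,"rz": 0.0,"claw": 0.05},{"tx": 0.0,"ty": 0.0,"tz": 0.0,"rx": 0.0,"ry": 0.0,"rz": 0.0,"claw": 0.05},{"tx": 0.0,"ty": 0.0,"tz": 0.0,"rx": 0.0,"ry": 0.0,"rz": 0.0,"claw": 0.05}]'

```text
clock: 4.1
eef_pos: [477.2, 284.3, 37.9]
tool_rot: [3.139, 0.001, 2.355]
force: [-0.7, -0.7, 8.0]
width: 60.5
```

apply_moves --increments '[{"tx": 0.0,"ty": 0.0,"tz": 0.02,"rx": 0.0,"ry": 0.0,"rz": 0.0,"claw": 0.05},{"tx": 0.0,"ty": 0.0,"tz": 0.06,"rx": 0.0,"ry": 0.0,"rz": 0.0,"claw": 0.05},{"tx": 0.0,"ty": 0.0,"tz": 0.1,"rx": 0.0,"ry": 0.0,"rz": 0.0,"claw": 0.05},{"tx": 0.0,"ty": 0.0,"tz": 0.14,"rx": 0.0,"ry": 0.0,"rz": 0.0,"claw": 0.05},{"tx": 0.0,"ty": 0.0,"tz": 0.17,"rx": 0.0,"ry": 0.0,"rz": 0.0,"claw": 0.05},{"tx": 0.0,"ty": 0.0,"tz": 0.18,"rx": 0.0,"ry": 0.0,"rz": 0.0,"claw": 0.05},{"tx": 0.0,"ty": 0.0,"tz": 0.18,"rx": 0.0,"ry": 0.0,"rz": 0.0,"claw": 0.05},{"tx": 0.0,"ty": 0.0,"tz": 0.18,"rx": 0.0,"ry": 0.0,"rz": 0.0,"claw": 0.05}]'

```text
clock: 4.9
eef_pos: [475.6, 282.9, 214.8]
tool_rot: [-3.139, -0.0, 2.355]
force: [-0.2, -1.0, -2.0]
width: 60.3
```

```bash
python3 - <<'E'
from h import *
np.set_printoptions(precision=2,suppress=True)
s=read_state();print(s['eef_pos'],s['tool_rot'],s['force'],s['width'])
# refine pan & dial from top view 0: fit circles from the saved pictures
t=calibration('top');g=cv2.cvtColor(cv2.imread('pics/top0.png'),cv2.COLOR_BGR2GRAY)
for n,(x0,x1,y0,y1),r in [('pan',(240,320,125,205),(20,32)),('dial',(250,302,203,253),(9,18))]:
    k=4;c=cv2.resize(g[y0:y1,x0:x1],None,fx=k,fy=k,interpolation=cv2.INTER_CUBIC)
    C=cv2.HoughCircles(c,cv2.HOUGH_GRADIENT,1,10,param1=80,param2=15,minRadius=r[0]*k,maxRadius=r[1]*k)
    for q in C[0][:4]:
        uv=((q[0]+.5)/k-.5+x0,(q[1]+.5)/k-.5+y0);print(n,uv,q[2]/k,onz(t,uv,80 if n=='pan' else 51))
E
```

```text
[475.56 282.91 214.84] [-3.14 -0.    2.35] [-0.19 -1.01 -1.99] 60.34186107897812
pan (np.float32(279.75), np.float32(165.0)) 24.875 [669.76  34.43  80.  ]
pan (np.float32(282.25), np.float32(164.75)) 25.05 [670.26  28.77  80.  ]
pan (np.float32(280.75), np.float32(162.5)) 27.45 [675.45  32.1   80.  ]
pan (np.float32(282.75), np.float32(168.75)) 27.375 [661.09  27.75  80.  ]
dial (np.float32(274.75), np.float32(228.5)) 10.675 [527.88  48.92  51.  ]
dial (np.float32(275.75), np.float32(225.5)) 13.15 [534.78  46.54  51.  ]
dial (np.float32(277.25), np.float32(227.5)) 13.425 [530.11  43.14  51.  ]
dial (np.float32(278.25), np.float32(225.0)) 11.5 [535.85  40.77  51.  ]
```

apply_moves --increments '[{"tx": 0.015,"ty": -0.02,"tz": 0.0,"rx": 0.0,"ry": 0.0,"rz": 0.0,"claw": 0.05},{"tx": 0.04,"ty": -0.055,"tz": 0.0,"rx": 0.0,"ry": 0.0,"rz": 0.0,"claw": 0.05},{"tx": 0.07,"ty": -0.09,"tz": 0.0,"rx": 0.0,"ry": 0.0,"rz": 0.0,"claw": 0.05},{"tx": 0.1,"ty": -0.13,"tz": 0.0,"rx": 0.0,"ry": 0.0,"rz": 0.0,"claw": 0.05},{"tx": 0.13,"ty": -0.17,"tz": 0.0,"rx": 0.0,"ry": 0.0,"rz": 0.0,"claw": 0.05},{"tx": 0.155,"ty": -0.2,"tz": 0.0,"rx": 0.0,"ry": 0.0,"rz": 0.0,"claw": 0.05},{"tx": 0.175,"ty": -0.23,"tz": 0.0,"rx": 0.0,"ry": 0.0,"rz": 0.0,"claw": 0.05},{"tx": 0.19,"ty": -0.247,"tz": 0.0,"rx": 0.0,"ry": 0.0,"rz": 0.0,"claw": 0.05},{"tx": 0.194,"ty": -0.252,"tz": 0.0,"rx": 0.0,"ry": 0.0,"rz": 0.0,"claw": 0.05},{"tx": 0.194,"ty": -0.252,"tz": 0.0,"rx": 0.0,"ry": 0.0,"rz": 0.0,"claw": 0.05},{"tx": 0.194,"ty": -0.252,"tz": 0.0,"rx": 0.0,"ry": 0.0,"rz": 0.0,"claw": 0.05}]'

```text
clock: 6.0
eef_pos: [668.8, 34.1, 215.2]
tool_rot: [-3.141, -0.003, 2.357]
force: [0.2, 0.4, -2.7]
width: 59.9
```

```bash
python3 - <<'E'
from h import *
s=read_state();print(s['eef_pos'],s['tool_rot'],s['force'],s['width'],s['qpos'])
c=calibration('wrist');im=get_image('wrist');cv2.imwrite('pics/w2.png',im[:,:,::-1]);print(c)
for P in [(670,32,74),(530,46,51)]:print(P,proj(c,P))
E
```

```text
[668.78718793  34.11325736 215.18178817] [-3.14059679e+00 -2.97864975e-03  2.35724613e+00] [ 0.23614507  0.42501798 -2.67820715] 59.933807472374 [ 0.22372203  0.73152062 -0.57564895  1.4597428   0.42305862  1.07844253
  0.34962338]
{'camera_matrix': array([[336.44075735,   0.        , 317.58896949],
       [  0.        , 336.44075735, 241.96754564],
       [  0.        ,   0.        ,   1.        ]]), 'origin': array([622.87546681,  80.04718135, 358.13917951]), 'attitude': array([-2.59250879e-01, -1.05072685e-04,  7.85977620e-01])}
(670, 32, 74) [316.75763907 232.98456375]
(530, 46, 51) [212.07273112 102.08090543]
```

View pics/w2.png

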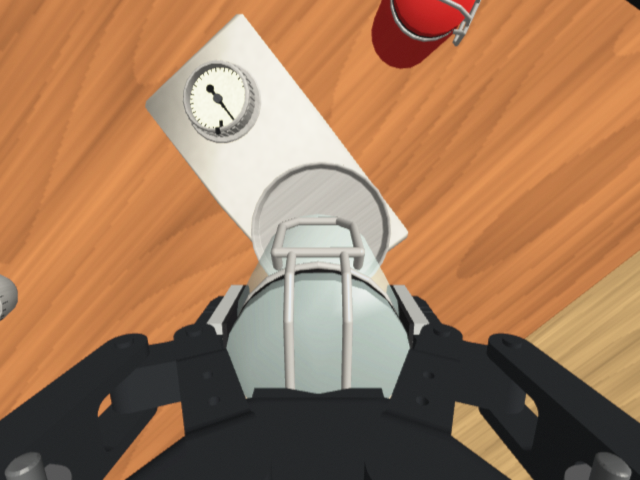

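The pan's rim spans x = 252–390 with its top at row 163, so its centre is at about (321,231). The dial hub is at (217,98), the zero bar near (220,125), and the pointer runs to (234,120). The jar is held straight.

```bash
python3 - <<'E'
from h import *
np.set_printoptions(precision=2,suppress=True)
c=calibration('wrist')
l,r,t=onz(c,(252,225),80),onz(c,(390,225),80),onz(c,(321,163),80)
pan=onz(c,(321,231),80);print('pan',pan,'rim dia',np.linalg.norm(l-r),'top to ctr',np.linalg.norm(t-pan))
hub=onz(c,(217,98),46);print('hub',hub,'dist',np.linalg.norm((pan-hub)[:2]))
v=(pan-hub)[:2];yaw=np.arctan2(v[1],v[0]);print('yaw',yaw)
for n,uv in [('pt',(234,120)),('zero',(220,125))]:
    p=onz(c,uv,46)-hub;print(n,np.linalg.norm(p),-(np.arctan2(p[1],p[0])-yaw))
# housing edge lines: left edge at z=52 from image
a,b=onz(c,(243,15),22),onz(c,(408,232),52);print('edge yaw',np.arctan2(*(b-a)[1::-1]),a,b)
a=onz(c,(147,104),22);print('corner',a)
print(read_state()['eef_pos'])
E
```

```text
pan [670.67  36.97  80.  ] rim dia 116.68869384357417 top to ctr 56.264783913567875
hub [529.51  51.1   46.  ] dist 141.86173136250054
yaw -0.09971550183685376
pt 22.45160616673121 0.037882786109799976
zero 22.09281492632956 0.6417426055730963
edge yaw -0.11193449747112878 [494.22 116.49  22.  ] [733.66  89.57  52.  ]
corner [479.62  -1.35  22.  ]
[668.93  34.37 215.72]
```

apply_moves --increments '[{"tx": 0.0,"ty": 0.002,"tz": -0.03,"rx": 0.0,"ry": 0.0,"rz": 0.0,"claw": 0.05},{"tx": 0.0,"ty": 0.002,"tz": -0.06,"rx": 0.0,"ry": 0.0,"rz": 0.0,"claw": 0.05},{"tx": 0.0,"ty": 0.002,"tz": -0.08,"rx": 0.0,"ry": 0.0,"rz": 0.0,"claw": 0.05},{"tx": 0.0,"ty": 0.002,"tz": -0.09,"rx": 0.0,"ry": 0.0,"rz": 0.0,"claw": 0.05},{"tx": 0.0,"ty": 0.002,"tz": -0.096,"rx": 0.0,"ry": 0.0,"rz": 0.0,"claw": 0.05},{"tx": 0.0,"ty": 0.002,"tz": -0.1,"rx": 0.0,"ry": 0.0,"rz": 0.0,"claw": 0.05},{"tx": 0.0,"ty": 0.002,"tz": -0.103,"rx": 0.0,"ry": 0.0,"rz": 0.0,"claw": 0.05},{"tx": 0.0,"ty": 0.002,"tz": -0.103,"rx": 0.0,"ry": 0.0,"rz": 0.0,"claw": 0.05},{"tx": 0.0,"ty": 0.002,"tz": -0.103,"rx": 0.0,"ry": 0.0,"rz": 0.0,"claw": 0.05}]'

```text
clock: 6.95
eef_pos: [670.7, 34.0, 114.0]
tool_rot: [3.141, 0.001, 2.355]
force: [0.4, 0.9, -1.4]
width: 60.3
```

apply_moves --increments '[{"tx": 0.0,"ty": 0.0,"tz": -0.001,"rx": 0.0,"ry": 0.0,"rz": 0.0,"claw": 0.05},{"tx": 0.0,"ty": 0.0,"tz": -0.002,"rx": 0.0,"ry": 0.0,"rz": 0.0,"claw": 0.05},{"tx": 0.0,"ty": 0.0,"tz": -0.003,"rx": 0.0,"ry": 0.0,"rz": 0.0,"claw": 0.05},{"tx": 0.0,"ty": 0.0,"tz": -0.003,"rx": 0.0,"ry": 0.0,"rz": 0.0,"claw": 0.05},{"tx": 0.0,"ty": 0.0,"tz": -0.003,"rx": 0.0,"ry": 0.0,"rz": 0.0,"claw": 0.05}]'

```text
clock: 7.45
eef_pos: [670.6, 33.9, 110.5]
tool_rot: [3.141, 0.0, 2.355]
force: [-0.4, -0.6, -1.4]
width: 60.2
```

apply_moves --increments '[{"tx": 0.0,"ty": 0.0,"tz": -0.001,"rx": 0.0,"ry": 0.0,"rz": 0.0,"claw": 0.05},{"tx": 0.0,"ty": 0.0,"tz": -0.002,"rx": 0.0,"ry": 0.0,"rz": 0.0,"claw": 0.05},{"tx": 0.0,"ty": 0.0,"tz": -0.003,"rx": 0.0,"ry": 0.0,"rz": 0.0,"claw": 0.05},{"tx": 0.0,"ty": 0.0,"tz": -0.003,"rx": 0.0,"ry": 0.0,"rz": 0.0,"claw": 0.05},{"tx": 0.0,"ty": 0.0,"tz": -0.003,"rx": 0.0,"ry": 0.0,"rz": 0.0,"claw": 0.05}]'

```text
clock: 7.95
eef_pos: [670.6, 33.9, 107.6]
tool_rot: [3.141, 0.0, 2.355]
force: [0.3, -0.4, 1.7]
width: 60.2
```

apply_moves --increments '[{"tx": 0.0,"ty": 0.0,"tz": 0.0,"rx": 0.0,"ry": 0.0,"rz": 0.0,"claw": 0.064},{"tx": 0.0,"ty": 0.0,"tz": 0.0,"rx": 0.0,"ry": 0.0,"rz": 0.0,"claw": 0.068},{"tx": 0.0,"ty": 0.0,"tz": 0.0,"rx": 0.0,"ry": 0.0,"rz": 0.0,"claw": 0.075},{"tx": 0.0,"ty": 0.0,"tz": 0.0,"rx": 0.0,"ry": 0.0,"rz": 0.0,"claw": 0.085},{"tx": 0.0,"ty": 0.0,"tz": 0.0,"rx": 0.0,"ry": 0.0,"rz": 0.0,"claw": 0.085},{"tx": 0.0,"ty": 0.0,"tz": 0.0,"rx": 0.0,"ry": 0.0,"rz": 0.0,"claw": 0.085},{"tx": 0.0,"ty": 0.0,"tz": 0.0,"rx": 0.0,"ry": 0.0,"rz": 0.0,"claw": 0.085},{"tx": 0.0,"ty": 0.0,"tz": 0.0,"rx": 0.0,"ry": 0.0,"rz": 0.0,"claw": 0.085}]'

```text
clock: 8.75
eef_pos: [670.3, 33.9, 107.3]
tool_rot: [-3.142, -0.0, 2.355]
force: [0.3, -0.9, -0.1]
width: 85.1
```

apply_moves --increments '[{"tx": 0.0,"ty": 0.0,"tz": 0.02,"rx": 0.0,"ry": 0.0,"rz": 0.0,"claw": 0.085},{"tx": 0.0,"ty": 0.0,"tz": 0.05,"rx": 0.0,"ry": 0.0,"rz": 0.0,"claw": 0.085},{"tx": 0.0,"ty": 0.0,"tz": 0.09,"rx": 0.0,"ry": 0.0,"rz": 0.0,"claw": 0.085},{"tx": 0.0,"ty": 0.0,"tz": 0.13,"rx": 0.0,"ry": 0.0,"rz": 0.0,"claw": 0.085},{"tx": 0.0,"ty": 0.0,"tz": 0.15,"rx": 0.0,"ry": 0.0,"rz": 0.0,"claw": 0.085},{"tx": 0.0,"ty": 0.0,"tz": 0.15,"rx": 0.0,"ry": 0.0,"rz": 0.0,"claw": 0.085},{"tx": 0.0,"ty": 0.0,"tz": 0.15,"rx": 0.0,"ry": 0.0,"rz": 0.0,"claw": 0.085}]'

```text
clock: 9.45
eef_pos: [670.0, 33.7, 257.1]
tool_rot: [-3.141, 0.0, 2.355]
force: [-0.7, -0.1, -0.2]
width: 84.7
```

```bash
python3 - <<'E'
from h import *
s=read_state();print(s['eef_pos'],s['tool_rot'],s['force'],s['width'])
c=calibration('wrist');im=get_image('wrist');cv2.imwrite('pics/w3.png',im[:,:,::-1]);print(c['origin'],c['attitude'])
E
```

```text
[670.03585252  33.72113433 257.13148021] [-3.14122956e+00  2.17056673e-04  2.35468062e+00] [-0.70271123 -0.05234733 -0.19668241] 84.71823113852284
[623.86041612  80.06900518 399.86837289] [-2.62381633e-01 -7.77476249e-04  7.83430264e-01]
```

View pics/w3.png

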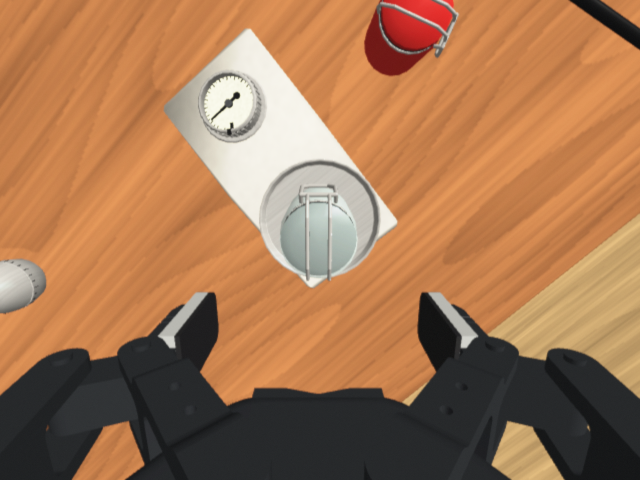

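The jar stands upright, centred in the pan (rim centre column about 320, jar column about 319). The pointer tip now lies at about (211,118), the hub at (229,103), and the zero bar at (231,127).

```bash
cat >> h.py <<'E'
yaw=-0.105
ex=np.array([np.cos(yaw),np.sin(yaw),0]);t15=np.radians(15)
n=-np.sin(t15)*ex+np.cos(t15)*np.array([0,0,1.]);up=np.cos(t15)*ex+np.sin(t15)*np.array([0,0,1.]) # up-slope
left=np.cross(n,up)
BT=np.array([527.9,48.8,51.])
def onplane(c,uv,P):
    o,d=ray(c,uv);return o+d*((P-o)@n)/(d@n)
def ang(p): return -np.arctan2(p@left,p@up)
def toolrot(g): # jaw direction at angle g (clockwise from scale's y), camera down-slope
    x=-up*np.cos(g)+left*np.sin(g)   # rotated clockwise about n by g
    z=-n;return np.c_[x,np.cross(z,x),z]
def shift(cmdpos,cmdrot,P,Rt):
    w=R.from_matrix(Rt@cmdrot.T).as_rotvec();return (P-cmdpos)/1000,np.degrees(w)/5
E
python3 - <<'E'
from h import *
np.set_printoptions(precision=3,suppress=True)
c=calibration('wrist');H=BT-5.5*n
hub=onplane(c,(228.7,103),H);print('hub',hub,H)
for k,uv in [('pt',(211,118)),('zero',(231,127))]:
    p=onplane(c,uv,H)-hub;print(k,np.linalg.norm(p),ang(p))
s=read_state();R0=R.from_euler('xyz',s['tool_rot']).as_matrix();print(s['eef_pos'])
for g in(-.7,-.5,-.3,0):print(g,*shift(s['eef_pos'],R0,BT+120*n,toolrot(g)),toolrot(g)[:,0])
E
```

```text
hub [529.018  51.155  45.538] [529.316  48.651  45.687]
pt 23.130386250581704 1.6143535705897727
zero 23.279128866998054 0.5779174677726373
[669.554  33.566 256.095]
-0.7 [-0.173  0.018 -0.089] [-2.302 -2.289 15.741] [-0.802 -0.563 -0.198]
-0.5 [-0.173  0.018 -0.089] [-2.021 -2.457 13.465] [-0.893 -0.388 -0.227]
-0.3 [-0.173  0.018 -0.089] [-1.736 -2.602 11.187] [-0.949 -0.197 -0.247]
0 [-0.173  0.018 -0.089] [-1.305 -2.779  7.77 ] [-0.961  0.101 -0.259]
```

apply_moves --increments '[{"tx": -0.05,"ty": 0.005,"tz": 0.0,"rx": -0.2,"ry": -0.25,"rz": 1.35,"claw": 0.085},{"tx": -0.09,"ty": 0.01,"tz": 0.0,"rx": -0.4,"ry": -0.5,"rz": 2.7,"claw": 0.085},{"tx": -0.13,"ty": 0.015,"tz": 0.0,"rx": -0.61,"ry": -0.74,"rz": 4.04,"claw": 0.085},{"tx": -0.172,"ty": 0.017,"tz": -0.02,"rx": -2.02,"ry": -2.46,"rz": 13.46,"claw": 0.085},{"tx": -0.172,"ty": 0.017,"tz": -0.05,"rx": -2.02,"ry": -2.46,"rz": 13.46,"claw": 0.085},{"tx": -0.172,"ty": 0.017,"tz": -0.09,"rx": -2.02,"ry": -2.46,"rz": 13.46,"claw": 0.085},{"tx": -0.172,"ty": 0.017,"tz": -0.09,"rx": -2.02,"ry": -2.46,"rz": 13.46,"claw": 0.085},{"tx": -0.172,"ty": 0.017,"tz": -0.09,"rx": -2.02,"ry": -2.46,"rz": 13.46,"claw": 0.085},{"tx": -0.172,"ty": 0.017,"tz": -0.09,"rx": -2.02,"ry": -2.46,"rz": 13.46,"claw": 0.085},{"tx": -0.172,"ty": 0.017,"tz": -0.09,"rx": -2.02,"ry": -2.46,"rz": 13.46,"claw": 0.085},{"tx": -0.172,"ty": 0.017,"tz": -0.09,"rx": -2.02,"ry": -2.46,"rz": 13.46,"claw": 0.085},{"tx": -0.172,"ty": 0.017,"tz": -0.09,"rx": -2.02,"ry": -2.46,"rz": 13.46,"claw": 0.085}]'

```text
clock: 10.7
eef_pos: [498.3, 51.0, 167.0]
tool_rot: [-3.017, 0.23, -2.734]
force: [0.2, -1.0, -0.9]
width: 84.6
```

```bash
python3 - <<'E'
from h import *
np.set_printoptions(precision=3,suppress=True)
s=read_state();print(s['eef_pos'],s['tool_rot'],s['force'],s['qpos'])
R0=R.from_euler('xyz',s['tool_rot']).as_matrix();print('err',shift(s['eef_pos'],R0,BT+120*n,toolrot(-.5)))
c=calibration('wrist');im=get_image('wrist')[:,:,::-1];cv2.imwrite('pics/w4.png',im)
print(proj(c,BT))
E
```

```text
[498.347  51.027 167.017] [-3.017  0.23  -2.734] [ 0.223 -1.014 -0.9  ] [ 0.266  0.502 -0.667  2.214  1.022  0.477  0.746]
err (array([-0.001,  0.001, -0.   ]), array([-0.033, -0.004,  0.018]))
[319.165 234.57 ]
```

View pics/w4.png

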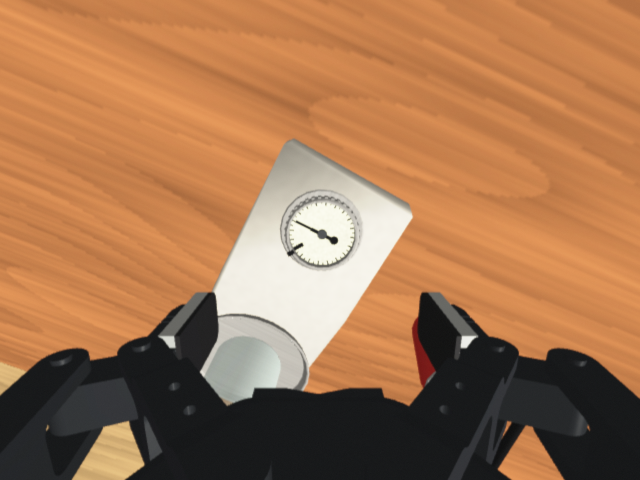

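The dial hub is at (321.5,234.5), the pointer tip at (296,222), the zero bar at about (295,250), and the bezel ring spans 280–361 by 190–270. That is close to the predicted centre.

```bash
cat >> h.py <<'E'
def dial(c,im,hub=None,H=None):
    """angles of pointer and zero bar from dark pixels around the hub pixel, cast on the dial plane"""
    H=BT-5.5*n if H is None else H
    g=cv2.cvtColor(im,cv2.COLOR_RGB2GRAY);h=np.round(hub).astype(int);w=55
    ys,xs=np.nonzero(g[h[1]-w:h[1]+w,h[0]-w:h[0]+w]<60);
    hp=onplane(c,hub,H)
    P=np.array([onplane(c,(x+h[0]-w,y+h[1]-w),H)-hp for x,y in zip(xs,ys)])
    r=np.linalg.norm(P,axis=1);a=np.array([ang(p) for p in P]);wt=60-g[h[1]-w:h[1]+w,h[0]-w:h[0]+w][ys,xs].astype(float)
    for lo,hi in[(7,13),(11,17),(17,21),(21,25.5),(25.5,31)]:
        m=(r>lo)&(r<hi);print(lo,hi,np.round(np.sort(a[m]),2))
    return hp
E
python3 - <<'E'
from h import *
np.set_printoptions(precision=3,suppress=True)
c=calibration('wrist');im=cv2.imread('pics/w4.png')[:,:,::-1].copy()
hp=dial(c,im,np.array([321.5,234.7]));print('hub',hp,BT-5.5*n)
print('ring centre',onplane(c,(320.7,230),BT), BT)
E
```

```text
7 13 [-1.88 -1.86 -1.84 -1.82 -1.8  -1.78 -1.77 -1.75 -1.75 -1.73 -1.72 -1.71
 -1.7  -1.69 -1.68 -1.67 -1.66 -1.63 -1.63 -1.62 -1.59 -1.59 -1.59 -1.56
 -1.55 -1.55 -1.53 -1.52 -1.5  -1.49 -1.47 -1.47 -1.45  1.54  1.58  1.59
  1.63  1.65  1.68]
11 17 [-1.84 -1.82 -1.77 -1.75 -1.71 -1.68 -1.66 -1.65 -1.62 -1.59 -1.59 -1.56
 -1.53 -1.49 -1.47]
17 21 [0.58 0.6  0.6  0.61 0.63 0.64 0.65]
21 25.5 [0.58 0.58 0.6  0.6  0.61 0.61 0.61 0.63 0.63]
25.5 31 [0.5  0.5  0.51 0.51 0.52 0.53 0.53 0.54 0.56 0.56 0.57 0.57]
hub [530.115  51.076  45.832] [529.316  48.651  45.687]
ring centre [524.285  48.532  50.044] [527.9  48.8  51. ]
```

apply_moves --increments '[{"tx": 0.01,"ty": 0.001,"tz": -0.038,"rx": 0.0,"ry": 0.0,"rz": 0.0,"claw": 0.085},{"tx": 0.02,"ty": 0.0,"tz": -0.076,"rx": 0.0,"ry": 0.0,"rz": 0.0,"claw": 0.085},{"tx": 0.0245,"ty": -0.0005,"tz": -0.0935,"rx": 0.0,"ry": 0.0,"rz": 0.0,"claw": 0.085},{"tx": 0.0275,"ty": -0.001,"tz": -0.105,"rx": 0.0,"ry": 0.0,"rz": 0.0,"claw": 0.085},{"tx": 0.03,"ty": -0.001,"tz": -0.115,"rx": 0.0,"ry": 0.0,"rz": 0.0,"claw": 0.085},{"tx": 0.0325,"ty": -0.0015,"tz": -0.124,"rx": 0.0,"ry": 0.0,"rz": 0.0,"claw": 0.085},{"tx": 0.034,"ty": -0.0015,"tz": -0.13,"rx": 0.0,"ry": 0.0,"rz": 0.0,"claw": 0.085},{"tx": 0.034,"ty": -0.0015,"tz": -0.13,"rx": 0.0,"ry": 0.0,"rz": 0.0,"claw": 0.085},{"tx": 0.034,"ty": -0.0015,"tz": -0.13,"rx": 0.0,"ry": 0.0,"rz": 0.0,"claw": 0.085}]'

```text
clock: 11.65
eef_pos: [532.3, 49.5, 37.4]
tool_rot: [-3.016, 0.23, -2.733]
force: [-0.1, 0.1, 0.3]
width: 84.5
```

```bash
python3 - <<'E'
from h import *
np.set_printoptions(precision=2,suppress=True)
s=read_state();print(s['eef_pos'],s['force'],s['width'])
c=calibration('wrist');im=get_image('wrist')[:,:,::-1];cv2.imwrite('pics/w5.png',im)
E
```

```text
[532.33  49.5   37.4 ] [-0.07  0.09  0.28] 84.54534307903842
```

View pics/w5.png

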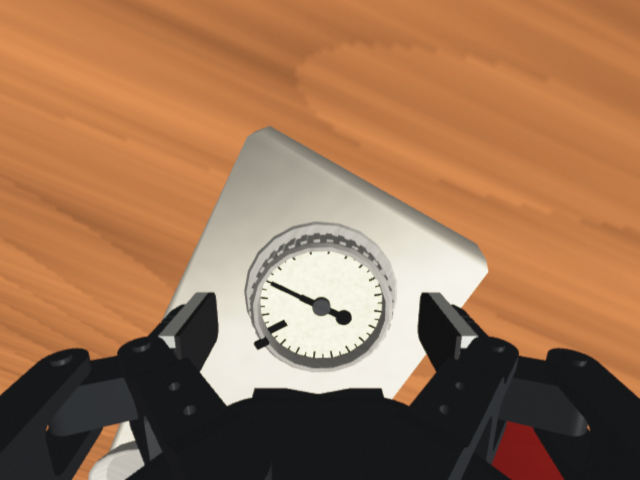

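The dial hub is at (322,307) between the pads (midpoint 318), with the pointer tip at (271,283) and the zero bar from (256,346) to (286,323). The bezel is about 1.5 mm to the right of the jaws' centre, so I'll correct that and close.

apply_moves --increments '[{"tx": -0.0006,"ty": 0.0014,"tz": -0.0002,"rx": 0.0,"ry": 0.0,"rz": 0.0,"claw": 0.08},{"tx": -0.0006,"ty": 0.0014,"tz": -0.0002,"rx": 0.0,"ry": 0.0,"rz": 0.0,"claw": 0.073},{"tx": -0.0006,"ty": 0.0014,"tz": -0.0002,"rx": 0.0,"ry": 0.0,"rz": 0.0,"claw": 0.067},{"tx": -0.0006,"ty": 0.0014,"tz": -0.0002,"rx": 0.0,"ry": 0.0,"rz": 0.0,"claw": 0.064},{"tx": -0.0006,"ty": 0.0014,"tz": -0.0002,"rx": 0.0,"ry": 0.0,"rz": 0.0,"claw": 0.061},{"tx": -0.0006,"ty": 0.0014,"tz": -0.0002,"rx": 0.0,"ry": 0.0,"rz": 0.0,"claw": 0.058},{"tx": -0.0006,"ty": 0.0014,"tz": -0.0002,"rx": 0.0,"ry": 0.0,"rz": 0.0,"claw": 0.055},{"tx": -0.0006,"ty": 0.0014,"tz": -0.0002,"rx": 0.0,"ry": 0.0,"rz": 0.0,"claw": 0.055},{"tx": -0.0006,"ty": 0.0014,"tz": -0.0002,"rx": 0.0,"ry": 0.0,"rz": 0.0,"claw": 0.055}]'

```text
clock: 12.6
eef_pos: [531.6, 50.8, 38.0]
tool_rot: [-3.015, 0.231, -2.732]
force: [-4.1, -0.5, 11.4]
width: 59.4
```

```bash
python3 - <<'E'
from h import *
np.set_printoptions(precision=2,suppress=True)
s=read_state();print(s['eef_pos'],s['tool_rot'],s['force'],s['torque'],s['width'])
R0=R.from_euler('xyz',s['tool_rot']).as_matrix()
c=calibration('wrist');im=get_image('wrist');cv2.imwrite('pics/w6.png',im[:,:,::-1])
print('grip g',np.round(R.from_matrix(R0).as_rotvec(),3))
f=cv2.imread('pics/w5.png')[:,:,::-1].copy()
dial(c,f,np.array([322.,307.]))
print('turn axis per rad cw (units of 5deg):',-n*np.degrees(1)/5)
E
```

```text
[531.59  50.81  37.96] [-3.02  0.23 -2.73] [-4.07 -0.47 11.43] [-0.17  0.42 -0.09] 59.38259169414032
grip g [-0.57  2.83 -0.11]
7 13 [-1.89 -1.88 -1.87 -1.86 -1.86 -1.85 -1.85 -1.85 -1.84 -1.84 -1.83 -1.83
 -1.82 -1.81 -1.81 -1.8  -1.8  -1.79 -1.79 -1.79 -1.78 -1.78 -1.77 -1.77
 -1.77 -1.77 -1.76 -1.76 -1.76 -1.75 -1.75 -1.74 -1.74 -1.74 -1.73 -1.73
 -1.72 -1.72 -1.72 -1.72 -1.72 -1.71 -1.71 -1.7  -1.7  -1.69 -1.69 -1.69
 -1.68 -1.68 -1.68 -1.67 -1.67 -1.67 -1.67 -1.66 -1.66 -1.66 -1.65 -1.65
 -1.64 -1.64 -1.64 -1.63 -1.63 -1.62 -1.62 -1.62 -1.61 -1.61 -1.61 -1.6
 -1.6  -1.59 -1.59 -1.59 -1.59 -1.59 -1.57 -1.57 -1.57 -1.57 -1.57 -1.57
 -1.55 -1.55 -1.55 -1.55 -1.55 -1.54 -1.54 -1.53 -1.53 -1.52 -1.52 -1.52
 -1.51 -1.51 -1.51 -1.5  -1.5  -1.5  -1.49 -1.49 -1.48 -1.48 -1.48 -1.47
 -1.47 -1.47 -1.46 -1.46 -1.45 -1.45 -1.45 -1.44 -1.44 -1.44 -1.43 -1.43
 -1.43 -1.42 -1.42 -1.42 -1.41 -1.41 -1.41 -1.4  -1.4  -1.39 -1.39 -1.38
 -1.38 -1.38 -1.37 -1.37 -1.36 -1.35 -1.35 -1.34 -1.34 -1.33 -1.33 -1.31
 -1.31 -1.3  -1.3   1.4   1.42  1.44  1.44  1.45  1.45  1.46  1.47  1.47
  1.48  1.48  1.48 
[... 1109 characters left out ...]
 1.52 1.52 1.52 1.52 1.53 1.53 1.53
 1.54 1.54 1.54 1.54 1.55 1.55 1.55 1.55 1.56 1.56 1.56 1.56 1.56 1.57
 1.57 1.57 1.57 1.58 1.58 1.58 1.58]
21 25.5 [0.58 0.58 0.58 0.58 0.59 0.59 0.59 0.59 0.59 0.6  0.6  0.6  0.6  0.61
 0.61 0.61 0.61 0.61 0.62 0.62 0.62 0.62 0.62 0.63 0.63 0.63 0.63 0.63
 0.64 0.64 0.64 0.64 0.65 0.65 0.65 0.65 0.66 0.66 0.66 0.66 0.66 0.67
 0.67 0.67 0.67 0.67 0.68 0.68 0.68 0.68 0.69 1.52 1.52 1.53 1.53 1.53
 1.53 1.54 1.54 1.54 1.54 1.55 1.55 1.55 1.55 1.55 1.56 1.56 1.56 1.56
 1.57 1.57 1.57 1.57]
25.5 31 [0.44 0.44 0.45 0.45 0.46 0.47 0.48 0.49 0.5  0.58 0.59 0.6  0.6  0.62
 0.63 0.64 0.65 0.65 0.66 0.67]
turn axis per rad cw (units of 5deg): [  2.95  -0.31 -11.07]
```

Measured up close, the pointer is at 1.55 rad and the zero mark at 0.635 rad, so I need to turn 0.915 rad clockwise.

apply_moves --increments '[{"tx": 0.0,"ty": 0.0,"tz": 0.0,"rx": 0.27,"ry": -0.028,"rz": -1.01,"claw": 0.055},{"tx": 0.0,"ty": 0.0,"tz": 0.0,"rx": 0.54,"ry": -0.056,"rz": -2.03,"claw": 0.055},{"tx": 0.0,"ty": 0.0,"tz": 0.0,"rx": 0.81,"ry": -0.084,"rz": -3.04,"claw": 0.055},{"tx": 0.0,"ty": 0.0,"tz": 0.0,"rx": 1.08,"ry": -0.112,"rz": -4.05,"claw": 0.055},{"tx": 0.0,"ty": 0.0,"tz": 0.0,"rx": 1.35,"ry": -0.14,"rz": -5.07,"claw": 0.055},{"tx": 0.0,"ty": 0.0,"tz": 0.0,"rx": 1.62,"ry": -0.168,"rz": -6.08,"claw": 0.055},{"tx": 0.0,"ty": 0.0,"tz": 0.0,"rx": 1.89,"ry": -0.196,"rz": -7.09,"claw": 0.055},{"tx": 0.0,"ty": 0.0,"tz": 0.0,"rx": 2.16,"ry": -0.224,"rz": -8.1,"claw": 0.055},{"tx": 0.0,"ty": 0.0,"tz": 0.0,"rx": 2.43,"ry": -0.252,"rz": -9.12,"claw": 0.055},{"tx": 0.0,"ty": 0.0,"tz": 0.0,"rx": 2.7,"ry": -0.28,"rz": -10.13,"claw": 0.055},{"tx": 0.0,"ty": 0.0,"tz": 0.0,"rx": 2.7,"ry": -0.28,"rz": -10.13,"claw": 0.055},{"tx": 0.0,"ty": 0.0,"tz": 0.0,"rx": 2.7,"ry": -0.28,"rz": -10.13,"claw": 0.055}]'

```text
clock: 13.85
eef_pos: [531.6, 50.5, 38.0]
tool_rot: [3.032, 0.241, 2.607]
force: [-3.7, -1.6, 11.1]
width: 59.4
```

```bash
python3 - <<'E'
from h import *
np.set_printoptions(precision=2,suppress=True)
s=read_state();print(s['eef_pos'],s['tool_rot'],s['force'],s['torque'],s['width'],s['qpos'])
c=calibration('wrist');im=get_image('wrist');cv2.imwrite('pics/w7.png',im[:,:,::-1])
E
```

```text
[531.56  50.45  37.95] [3.03 0.24 2.61] [-3.7  -1.63 11.06] [-0.29  0.5  -0.17] 59.40608081321707 [ 0.19  0.8  -0.58  2.21  1.7   0.48 -0.78]
```

View pics/w7.png

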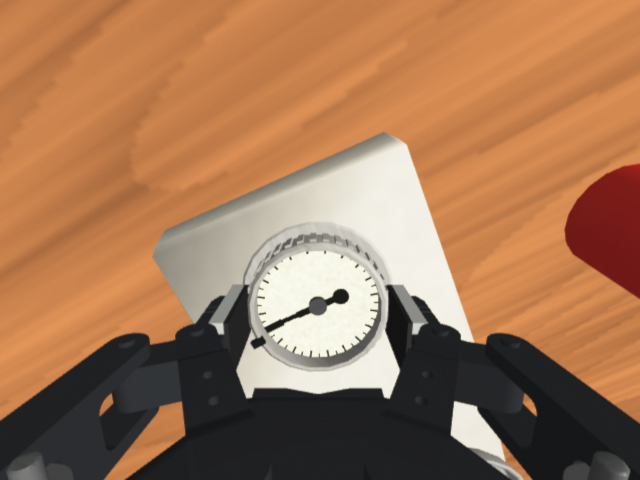

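The zero bar now lies under the pointer needle, running from the hub (317,306) to about (265,332), with the pip at (257,343). I'll open up, back away and check again.

apply_moves --increments '[{"tx": 0.0,"ty": 0.0,"tz": 0.0,"rx": 0.0,"ry": 0.0,"rz": 0.0,"claw": 0.065},{"tx": 0.0,"ty": 0.0,"tz": 0.0,"rx": 0.0,"ry": 0.0,"rz": 0.0,"claw": 0.075},{"tx": 0.0,"ty": 0.0,"tz": 0.0,"rx": 0.0,"ry": 0.0,"rz": 0.0,"claw": 0.085},{"tx": 0.0,"ty": 0.0,"tz": 0.0,"rx": 0.0,"ry": 0.0,"rz": 0.0,"claw": 0.085},{"tx": 0.0,"ty": 0.0,"tz": 0.0,"rx": 0.0,"ry": 0.0,"rz": 0.0,"claw": 0.085},{"tx": 0.0,"ty": 0.0,"tz": 0.0,"rx": 0.0,"ry": 0.0,"rz": 0.0,"claw": 0.085},{"tx": -0.005,"ty": 0.0005,"tz": 0.0195,"rx": 0.0,"ry": 0.0,"rz": 0.0,"claw": 0.085},{"tx": -0.01,"ty": 0.001,"tz": 0.038,"rx": 0.0,"ry": 0.0,"rz": 0.0,"claw": 0.085},{"tx": -0.013,"ty": 0.0015,"tz": 0.05,"rx": 0.0,"ry": 0.0,"rz": 0.0,"claw": 0.085},{"tx": -0.013,"ty": 0.0015,"tz": 0.05,"rx": 0.0,"ry": 0.0,"rz": 0.0,"claw": 0.085},{"tx": -0.013,"ty": 0.0015,"tz": 0.05,"rx": 0.0,"ry": 0.0,"rz": 0.0,"claw": 0.085}]'

```text
clock: 15.0
eef_pos: [518.9, 52.2, 87.1]
tool_rot: [3.032, 0.24, 2.608]
force: [0.1, 0.2, -0.9]
width: 84.9
```

```bash
python3 - <<'E'
from h import *
np.set_printoptions(precision=2,suppress=True)
s=read_state();print(s['eef_pos'],s['force'],s['width'])
c=calibration('wrist');im=get_image('wrist');sc=get_image('scene')
print(proj(c,BT-5.5*n))
a=cv2.resize(im[200:320,250:400],(750,600),interpolation=cv2.INTER_CUBIC)[:,:,::-1]
cv2.imwrite('pics/w8raw.png',im[:,:,::-1]);cv2.imwrite('pics/sc8.png',sc[:,:,::-1])
b=cv2.resize(sc[160:310,300:460],(400,375),interpolation=cv2.INTER_CUBIC)[:,:,::-1]
o=np.zeros((600,800,3),np.uint8);o[:320,:400]=cv2.resize(a,(400,320));o[:375,400:]=b
cv2.imwrite('pics/w8.png',o)
E
```

```text
[518.88  52.15  87.09] [ 0.1   0.22 -0.88] 84.87730877705513
[313.32 268.62]
```

View pics/w8.png

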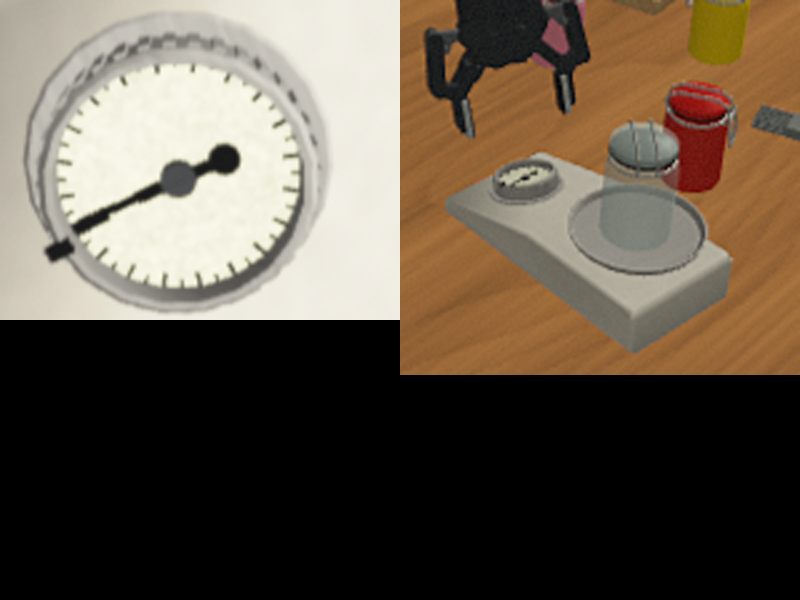

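The crop shows the broad zero bar directly under the needle tip. The jar is upright inside the pan and the gripper is clear, so I'm handing in.

```bash
python3 -c "
from cell import *
print(finish_job())"
```

```text
the job is handed in; nothing more can be done
None
```

I set the empty jar down on the scale's pan, let go of it, and turned the bezel about 0.915 rad (52°) clockwise so the zero mark meets the pointer. I handed the job in at about 15 s on the robot clock; no verdict is reported.

- **Jar:** the last scene picture shows it upright and centred inside the rim. The wrist force at set-down was only a few newtons.
- **Zero mark:** before the turn I measured the pointer at about 1.55 rad and the zero mark at about 0.635 rad. In the last close-up, after I opened the fingers and backed off about 50 mm, the broad bar lies directly under the pointer's tip. I judged that by eye and did not measure the angle again.
- **Bystanders:** the arm's path stayed clear of the egg timer, brush and pepper mill. I took no final picture of all three to confirm they had not moved.
- **Checks that disagreed:** the top and wrist cameras differed by up to about 5 mm in y on the pan and dial positions. I used values in between and re-centred about 1.5 mm on the bezel before gripping it. The first move call was refused because I had left some fields out of its rows, and it cost no robot time.

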